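Kit the steel weld parts into the carton, leave the copper ones

TASK

Pack the kit for the welder: stand each of the four steel parts upright in the middle of its own tray in the cardboard carton, the flange in the blue tray, the plain sleeve in the yellow, the T-shaped lug in the red and the U-channel in the green. The copper sleeve and copper channel belong to another job: leave them standing where they are on the mat.

Things in the scene. Friction and masses are not known exactly. Their poses are not given: they have to be found in the camera images.
- flange_mid (a point): Steel weld-neck flange (bare grey steel), 48 mm tall: a flat disc 64 mm across and 10 mm thick at the bottom, with a tubular neck 36 mm outside diameter rising from its middle to the top, 26 mm bore. This point is its centre, half-way up (24 mm above its underside); z up. It stands loose and upright on the mat at the start; the mat is 3 mm thick, dark green, flat on the table. 0.15 to 0.4 kg.
- sleeve_mid (a point): Steel sleeve (bare grey steel): a plain upright tube, 42 mm outside diameter, 32 mm bore, 48 mm tall. This point is its centre, half-way up (24 mm above its underside); z up. It stands loose and upright on the mat at the start; the mat is 3 mm thick, dark green, flat on the table. 0.15 to 0.4 kg.
- lug_mid (a point): Steel lug (bare grey steel), an upside-down T 48 mm tall: base plate 50 mm along its x, 46 mm along its y, 8 mm thick; one upright plate 10 mm thick (along y), 42 mm long (along x), over the middle of the base, with a dark eye. This point is its centre, half-way up (24 mm above its underside); z up. It stands loose and upright on the mat at the start; the mat is 3 mm thick, dark green, flat on the table. 0.15 to 0.4 kg.
- channel_mid (a point): Steel U-channel (bare grey steel), open upward and at both ends: 60 mm long along its x, 40 mm wide along its y (outside), 48 mm tall, walls and floor 6 mm thick. This point is its centre, half-way up (24 mm above its underside); z up. It stands loose and upright on the mat at the start; the mat is 3 mm thick, dark green, flat on the table. 0.15 to 0.4 kg.
- copper_sleeve_mid (a point): Copper sleeve (orange-red metal), same size and shape as the steel sleeve. Does not belong to the kit: leave it. This point is its centre, half-way up (24 mm above its underside); z up. It stands loose and upright on the mat at the start; the mat is 3 mm thick, dark green, flat on the table. 0.15 to 0.4 kg.
- copper_channel_mid (a point): Copper U-channel (orange-red metal), same size and shape as the steel channel. Does not belong to the kit: leave it. This point is its centre, half-way up (24 mm above its underside); z up. It stands loose and upright on the mat at the start; the mat is 3 mm thick, dark green, flat on the table. 0.15 to 0.4 kg.
- tray_blue_in (a point): Centre of the inner floor of the blue plastic tray (for the steel flange): 95 mm square outside, 90 mm inside, rim 7.5 mm above this point; sides along its x and y. Fixed, this point 7.5 mm above the table, in the cardboard carton. The four trays stand two by two, 96 mm apart, filling the carton; their colours are arranged afresh each time. The carton is 204 mm square, aligned with the trays, its walls 5 mm thick and 20 mm high above the table (12.5 mm above this point).
- tray_yellow_in (a point): Centre of the inner floor of the yellow plastic tray (for the steel sleeve): 95 mm square outside, 90 mm inside, rim 7.5 mm above this point; sides along its x and y. Fixed, this point 7.5 mm above the table, in the cardboard carton. The four trays stand two by two, 96 mm apart, filling the carton; their colours are arranged afresh each time. The carton is 204 mm square, aligned with the trays, its walls 5 mm thick and 20 mm high above the table (12.5 mm above this point).
- tray_red_in (a point): Centre of the inner floor of the red plastic tray (for the steel lug): 95 mm square outside, 90 mm inside, rim 7.5 mm above this point; sides along its x and y. Fixed, this point 7.5 mm above the table, in the cardboard carton. The four trays stand two by two, 96 mm apart, filling the carton; their colours are arranged afresh each time. The carton is 204 mm square, aligned with the trays, its walls 5 mm thick and 20 mm high above the table (12.5 mm above this point).
- tray_green_in (a point): Centre of the inner floor of the green plastic tray (for the steel channel): 95 mm square outside, 90 mm inside, rim 7.5 mm above this point; sides along its x and y. Fixed, this point 7.5 mm above the table, in the cardboard carton. The four trays stand two by two, 96 mm apart, filling the carton; their colours are arranged afresh each time. The carton is 204 mm square, aligned with the trays, its walls 5 mm thick and 20 mm high above the table (12.5 mm above this point).
There are look-alikes about, which are no part of the job. What is shaped like the part that bears channel_mid but pink or purple is not meant.

How it is judged (in metres and radians):
At the end, for the whole second after the job is handed in: Each steel part rests upright (within 0.12 rad, about 7 degrees) on the floor of its own tray, its centre within 15 mm of the tray's centre, at rest and released; both copper parts still stand upright within 15 mm of where they began (horizontal distance between flange_mid and tray_blue_in below 0.015 m and z of flange_mid in the frame of tray_blue_in between 0.02 and 0.028 m and angle between each of flange_mid, sleeve_mid, lug_mid, channel_mid, copper_sleeve_mid, copper_channel_mid's own z axis and vertical below 0.12 rad and linear speed of each of flange, sleeve, lug, channel below 0.02 m/s and horizontal distance between sleeve_mid and tray_yellow_in below 0.015 m and z of sleeve_mid in the frame of tray_yellow_in between 0.02 and 0.028 m and horizontal distance between lug_mid and tray_red_in below 0.015 m and z of lug_mid in the frame of tray_red_in between 0.02 and 0.028 m and horizontal distance between channel_mid and tray_green_in below 0.015 m and z of channel_mid in the frame of tray_green_in between 0.02 and 0.028 m and distance of each of copper_sleeve_mid, copper_channel_mid from where it was at the start of the episode below 0.015 m); the robot touches nothing.
It fails at once if the copper sleeve is shifted by more than 15 mm or tipped (distance of copper_sleeve_mid from where it was at the start of the episode above 0.015 m or angle between copper_sleeve_mid's own z axis and vertical above 0.3 rad).
It fails at once if the copper channel is shifted by more than 15 mm or tipped (distance of copper_channel_mid from where it was at the start of the episode above 0.015 m or angle between copper_channel_mid's own z axis and vertical above 0.3 rad).
It also fails if it takes over 112 s, if anything falls off the work surface, if the arm or the gripper's body presses on something with over 40 N, if the wrist force passes 120 N, or if a joint passes its speed limit or range.

ROBOT

A 7-joint arm with a two-finger parallel gripper is mounted at the origin on the work surface. World frame = base frame: x ahead of the robot, y to its left, z up, the work surface at z = 0. Lengths are in mm, angles in rad, forces in N, time in s.
With the tool pointing down it reaches from about 400 to 850 mm from the base axis. Payload 4.4 kg.
Tool frame: the origin (TCP) lies at the very end of the fingers, on their centre line; the grasp point (between the pads) lies env.tcp_to_grasp behind it (env.tcp_to_grasp is the distance from the TCP to the grasp point, in mm); y points along the fingers, z is the direction in which the jaws open and shut, and the axes are right-handed (so a half turn about y gives the same grasp; the last joint's range is limited). The gripper opens to 94 mm and grips with 3 to 60 N. Pads are 16 mm wide; open, the fingers measure 119 mm over their backs; the gripper's body (75 mm by 177 mm) begins 78 mm behind the grasp point.
Start: joints at [-0.066, 0.628, 0.038, 1.517, -0.027, 0.996, -0.02], TCP at [650.014, 0.028, 205.478] pointing down, gripper open.
Joint ranges: [-3.06, 3.06], [-0.37, 2.12], [-1.25, 1.32], [0.18, 2.47], [-1.1, 4.24], [0.23, 1.98], [-2.94, 2.94]. Speed limits (rad/s): [2.57, 2.57, 3.14, 3.14, 3.14, 3.14, 3.14].

INTERFACE

Orientations are given as a rotation vector (axis times angle).
In Python, from station import env gives the robot as it stands. The module is installed in compiled form; this text tells all that it offers.
- The arm moves only by the tool play_rows, never from a script. Its argument "moves" is one flat list of numbers, 5 for each row, row after row: the opening, from -1 (shut) to 1 (fully open), then the shift along the tool's x, y, z each as a share of 0.25 m, from -1 to 1, then the turn about the tool's y as a share of 180 degrees, from -1 to 1. In form: [fingers, tx, ty, tz, roll, fingers, tx, ty, tz, roll, ...]. A call has 1 to 12 rows; each row is the pose to reach, as a shift and turn from the pose commanded when the call began, along the tool's axes at that moment, turning the shorter way round; what a row does not reach only later rows make up. A row lasts 1/12 s, in which the tool goes at most 41.7 mm and 7.16 degrees, less where a joint would pass 70% of its speed; a pose out of reach is approached as far as the arm can. A call with a number of a shift or a turn outside -1 to 1 is refused whole. A call with a gripper value outside its range is refused whole. The fingers move at their own pace and stop on an object; "squeeze" is the grip in N (left out, the last holds). Time passes only in rows, so rows that repeat a pose let the fingers close. It gives the time, the measured TCP pose, the force and the opening at its end, in the units of the state.
- env.get_state(): the state, without advancing time (a new reading comes with each control period).
- env.grab_frame(name): name is "scene" or "side" or "wrist"; returns (picture, depth): 420x560x3 uint8, red, green, blue; 420x560 float32, mm along the optical axis (not along the pixel's ray), 0 where there is no reading.
- env.camera_info(name): a dict with "fx", "fy", "cx", "cy" (pixels), "D" ([k1, k2, p1, p2, k3] as OpenCV has them; the pictures are not rectified), "extrinsics" (4x4, takes a point from camera to world coordinates). Camera axes: x right, y down, z forward; pixel columns grow to the right and rows downward; lengths in mm; the calibration is good to about 2 mm. A picture is of the moment at which its call begins: read the wrist's pose just before it. camera_info takes no time and is no camera call; for the wrist camera it gives the pose at the moment of the call.
- env.sign_off(): hands the job in, once; it reports no verdict.
The state is a dict: "t": time; "joints": joint angles; "joint_vel": joint speeds; "joint_torque": joint torques, N m; "eef_pos": TCP position; "eef_rot": TCP orientation; "ft_force": force on the tool from outside, world axes, zero at the start; "ft_torque": the same for the moment, N m; "opening": finger opening in mm.
Only numpy, scipy, OpenCV 4.12 (cv2) and the standard library are available. Lean on these libraries where they do the work, as an engineer would, in place of code of your own. Each camera call takes 0.05 s, during which the arm holds its last target. There are 200 camera calls.

## Working session

There is one attempt and no reset: what is moved stays moved. The work goes in short steps, Python scripts to look and compute and a tool call to move; the robot and the scene stay as the last step left them, time stands still between calls to the robot, and variables do not carry over. Pictures are saved under pics/ and viewed, about 12 in all and at most 16, crops included, and the job is handed in when it is done.

Besides the shell and the picture viewer there is one more tool, called after "Request:" as name(argument=value, ...) on one line, values as JSON. play_rows: Moves the arm, as the interface text tells. Shift numbers are shares of 0.25 m and turn numbers shares of 180 degrees, none past 1 either way. Its arguments: {"type":"object","properties":{"moves":{"type":"array"},"squeeze":{"type":"number"}},"required":["moves"]}

```bash
mkdir -p pics; python3 - <<'E'
from station import env
import cv2,numpy as np
s=env.get_state();print(s['t'],s['eef_pos'],s['eef_rot'],s['opening'],env.tcp_to_grasp)
for n in ['scene','side','wrist']:
    c=env.camera_info(n);im,d=env.grab_frame(n)
    np.savez(f'{n}0.npz',im=im,d=d,**{k:np.array(v) for k,v in c.items()})
    print(n,c['fx'],c['cx'],c['cy'],c['D'],np.round(c['extrinsics'],3).tolist())
    cv2.imwrite(f'pics/{n}0.png',im[:,:,::-1])
E
```

```text
0.0 [6.49343065e+02 1.05449962e-02 2.04565795e+02] [-1.21061026  1.21053812 -1.2083441 ] 93.85819440061827 18.8
scene 402.72020509283794 282.81663997102976 210.06399350487072 [-0.11967732  0.          0.          0.          0.        ] [[-0.823, 0.349, -0.448, 855.84], [0.568, 0.506, -0.649, 556.196], [-0.0, -0.789, -0.615, 577.042], [0.0, 0.0, 0.0, 1.0]]
side 493.51965956261336 283.0231993926835 210.48864735320396 [-0.10041117  0.          0.          0.          0.        ] [[-0.79, -0.358, 0.497, -91.033], [-0.613, 0.441, -0.656, 782.743], [0.016, -0.823, -0.568, 690.352], [0.0, 0.0, 0.0, 1.0]]
wrist 325.3076079590733 284.8072803467814 212.1880298557894 [-0.06566191  0.          0.          0.          0.        ] [[1.0, -0.001, -0.002, 650.94], [-0.001, -0.973, -0.231, 66.572], [-0.001, 0.231, -0.973, 384.636], [0.0, 0.0, 0.0, 1.0]]
```

View pics/scene0.png

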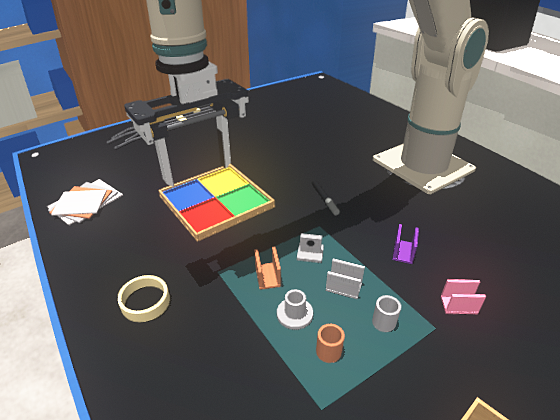

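View pics/side0.png

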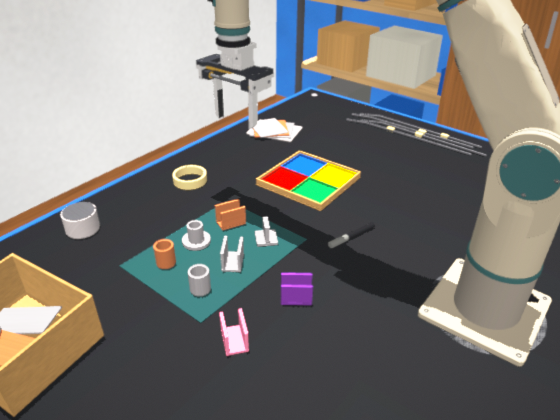

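Scene view: the steel flange is at (295,308), the steel sleeve at (387,313), the steel lug at (311,247) and the steel channel at (345,278). The look-alikes are the copper channel (268,268), copper sleeve (330,343), purple channel (405,245), pink channel (462,297), and the grey cup off the mat in the side view (80,220). The trays are around (215,200). Next I'll back-project to get positions.

```bash
cat > h.py <<'E'
import numpy as np,cv2
def load(n):
    f=np.load(n);return {k:f[k] for k in f.files}
def K(f): return np.array([[f['fx'],0,f['cx']],[0,f['fy'],f['cy']],[0,0,1.]],float)
def rays(f,uv):
    p=cv2.undistortPoints(np.asarray(uv,float).reshape(-1,1,2),K(f),f['D'].astype(float)).reshape(-1,2)
    return np.c_[p,np.ones(len(p))]
def world(f,uv,depth):
    E=f['extrinsics'];return (rays(f,uv)*np.asarray(depth)[:,None])@E[:3,:3].T+E[:3,3]
def onplane(f,uv,z):
    E=f['extrinsics'];r=rays(f,uv)@E[:3,:3].T;return E[:3,3]+r*((z-E[2,3])/r[:,2])[:,None]
def cloud(f):
    v,u=np.where(f['d']>0);P=world(f,np.c_[u,v],f['d'][v,u]);return P,f['im'][v,u],np.c_[u,v]
E
python3 - <<'E'
from h import *
for n in ['scene','side']:
    f=load(n+'0.npz');P,C,uv=cloud(f)
    hsv=cv2.cvtColor(C[None],cv2.COLOR_RGB2HSV)[0].astype(int);h,s,v=hsv.T
    inb=(P[:,0]>300)&(P[:,0]<850)&(abs(P[:,1])<450)
    m=inb&(P[:,2]<8)&(P[:,2]>-5)&(h>75)&(h<100)&(s>90)&(v<120)
    print(n,'mat',m.sum(),cv2.minAreaRect(P[m][:,:2].astype(np.float32)),np.median(P[m][:,2]))
    for c,(a,b) in dict(blue=(100,125),yellow=(24,34),green=(50,75),red=(0,6)).items():
        k=inb&(h>=a)&(h<=b)&(s>180)&(v>110)&(P[:,2]<18)&(P[:,2]>0)
        I=np.zeros(f['d'].shape,np.uint8);I[uv[k][:,1],uv[k][:,0]]=255
        cs,_=cv2.findContours(I,0,2);cc=max(cs,key=cv2.contourArea).reshape(-1,2)
        r=cv2.minAreaRect(onplane(f,cc,12)[:,:2].astype(np.float32));print(c,np.round(r[0],1),np.round(r[1],1),round(r[2],1))
    grid=np.zeros((450,500),np.uint8)
    for nm,k in dict(grey=(s<60),col=(s>=60)).items():
        k=k&inb&(P[:,2]>38)&(P[:,2]<56)
        g=np.zeros((900,550),np.uint8);q=P[k];g[(q[:,1]+450).astype(int),(q[:,0]-300).astype(int)]=255
        g=cv2.dilate(g,np.ones((5,5)));N,L,S,_=cv2.connectedComponentsWithStats(g)
        lab=L[(q[:,1]+450).astype(int),(q[:,0]-300).astype(int)]
        for i in range(1,N):
            qq=q[lab==i]
            if len(qq)<40: continue
            r=cv2.minAreaRect(qq[:,:2].astype(np.float32));print(nm,len(qq),np.round(r[0],1),np.round(r[1],1),round(r[2],1),'z',np.percentile(qq[:,2],95).round(1),'uv',np.median(uv[k][lab==i],0),np.median(C[k][lab==i],0))
E
```

```text
scene mat 3520 ((530.6429443359375, 203.70480346679688), (333.6963806152344, 252.49180603027344), 88.94878387451172) 4.349307192015374
blue [ 639.5 -222.5] [14.4 90.1] 8.3
yellow [ 457.2 -206.7] [10.9  2.1] 87.8Traceback (most recent call last):
  File "<stdin>", line 11, in <module>
ValueError: max() iterable argument is empty
```

```bash
python3 - <<'E'
from h import *
px=dict(scene=dict(blue=(186,192),yellow=(224,181),red=(207,214),green=(244,200)),side=dict(blue=(305,165),yellow=(333,176),red=(284,179),green=(314,190)))
for n in ['scene','side']:
    f=load(n+'0.npz');P,C,uv=cloud(f)
    hsv=cv2.cvtColor(f['im'],cv2.COLOR_RGB2HSV).astype(int)
    for c,(u,v) in px[n].items():
        hv=hsv[v,u];k=((abs((hsv[:,:,0]-hv[0]+90)%180-90)<8)&(hsv[:,:,1]>130)&(hsv[:,:,2]>60)).astype(np.uint8)
        N,L,S,_=cv2.connectedComponentsWithStats(k);cc=np.argwhere(L==L[v,u])[:,::-1]
        r=cv2.minAreaRect(onplane(f,cc,12)[:,:2].astype(np.float32));print(n,c,hv,f['im'][v,u],'depthpt',np.round(world(f,[(u,v)],[f['d'][v,u]])[0],1),np.round(r[0],1),np.round(r[1],1),round(r[2],1))
    h,s,v=cv2.cvtColor(C[None],cv2.COLOR_RGB2HSV)[0].astype(int).T
    inb=(P[:,0]>250)&(P[:,0]<850)&(abs(P[:,1])<450)
    for nm,k in dict(grey=(s<60),col=(s>=60)).items():
        k=k&inb&(P[:,2]>38)&(P[:,2]<56)
        g=np.zeros((900,600),np.uint8);q=P[k];ix=(q[:,1]+450).astype(int),(q[:,0]-250).astype(int);g[ix]=255
        g=cv2.dilate(g,np.ones((5,5)));N,L,S,_=cv2.connectedComponentsWithStats(g)
        lab=L[ix]
        for i in range(1,N):
            qq=q[lab==i]
            if len(qq)<30: continue
            r=cv2.minAreaRect(qq[:,:2].astype(np.float32));print(nm,len(qq),np.round(r[0],1),np.round(r[1],1),round(r[2],1),'z',np.percentile(qq[:,2],95).round(1),'uv',np.median(uv[k][lab==i],0),np.median(C[k][lab==i],0))
E
```

```text
scene blue [110 167 245] [ 85 140 245] depthpt [ 596.4 -237.5    9.6] [ 597.5 -224.4] [91.9 93. ] 1.5
scene yellow [ 30 142 255] [255 254 113] depthpt [ 495.6 -229.1    7.9] [ 499.3 -228.2] [ 96.7 100.4] 1.3
scene red [  2 183 253] [253  82  71] depthpt [ 590.9 -132.7    6.8] [ 594.3 -129.6] [94.7 91.5] 2.0
scene green [ 66 134 243] [115 243 140] depthpt [ 494.8 -129.4    8.1] [ 497.5 -133. ] [92.1 87.1] 1.2
grey 179 [475.5 101. ] [14.  42.2] 48.9 z 52.7 uv [310. 239.] [143. 139. 139.]
grey 257 [464.7 198.7] [ 9.1 60.4] 35.8 z 53.2 uv [348. 266.] [144. 142. 143.]
grey 317 [591.5 207.9] [35.5 35.5] 1.0 z 53.0 uv [295. 300.] [141. 138. 139.]
grey 269 [492.1 217.9] [ 9.4 60.9] 36.6 z 53.0 uv [343. 278.] [145. 142. 143.]
grey 395 [474.8 309.1] [42.8 40.6] 42.1 z 53.2 uv [387. 307.] [141. 138. 139.]
grey 63 [322.6 349.4] [ 5.3 57.6] 53.3 z 50.4 uv [463. 280.] [255. 228. 255.]
grey 76 [343.8 375.9] [ 6.3 57.2] 51.6 z 50.5 uv [466. 295.] [255. 230. 254.]
col 109 [595.9  97.2] [60.9  6.2] 65.8 z 54.1 uv [258. 263.] [250. 160. 113.]
col 109 [565.5 112. ] [58.7  5.9] 66.0 z 54.1 uv [276. 261.]
[... 1154 characters left out ...]
311.] [41.5 42.4] 36.1 z 50.2 uv [198.5 273. ] [167.5 161.5 162.5]
grey 503 [822.6 342.1] [54.2 78.3] 0.4 z 50.8 uv [ 80. 215.] [150. 149. 153.]
grey 75 [320.7 350.1] [ 5.3 57.6] 52.3 z 49.1 uv [243. 321.] [255. 229. 251.]
grey 79 [341.3 377.6] [ 5.5 58.5] 53.1 z 49.2 uv [223. 325.] [255. 230. 252.]
col 124 [591.7  99. ] [59.  12.7] 62.3 z 49.8 uv [226.5 204. ] [186. 111.  70.]
col 142 [561.7 112.7] [61.  10.4] 65.5 z 50.5 uv [233. 211.] [185. 110.  70.]
col 161 [320.2 193.3] [56.6 11.2] 37.0 z 47.7 uv [297. 275.] [144.  64. 180.]
col 164 [298.8 220.9] [56.5 10.6] 38.8 z 47.5 uv [297. 287.] [143.5  64.  180. ]
col 214 [586.9 299.1] [40.5 41.2] 65.9 z 50.0 uv [163.  246.5] [201.  119.5  74. ]
```

View pics/wrist0.png

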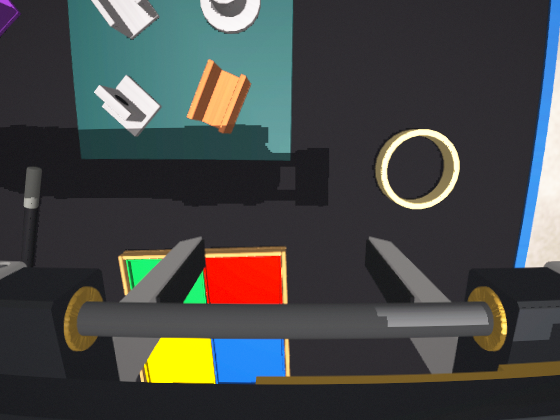

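Wrist view: the mat parts run along the top (lug (128,105), copper channel (220,97), flange (230,5)), and the trays are at the bottom with red/blue on the right and green/yellow on the left. The two fixed cameras agree to about 3 mm. Next is one close crop to check the choice.

```bash
python3 -c "
from h import *
f=load('scene0.npz');c=f['im'][220:380,225:425,::-1];cv2.imwrite('pics/crop0.png',cv2.resize(c,None,fx=3,fy=3,interpolation=cv2.INTER_CUBIC))"
```

```text
(no output)
```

View pics/crop0.png

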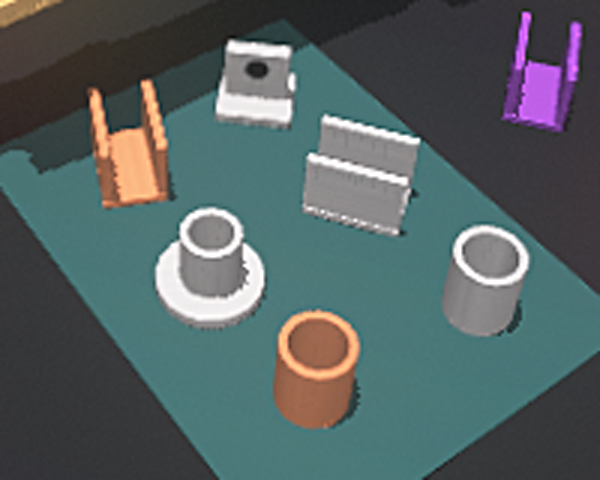

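Request:
play_rows(moves=[1, -0.83, 0.34, -0.24, 0, 1, -0.83, 0.34, -0.24, 0, 1, -0.83, 0.34, -0.24, 0, 1, -0.83, 0.34, -0.24, 0, 1, -0.83, 0.34, -0.24, 0, 1, -0.83, 0.34, -0.24, 0, 1, -0.83, 0.34, -0.24, 0, 1, -0.83, 0.34, -0.24, 0, 1, -0.83, 0.34, -0.24, 0, 1, -0.83, 0.34, -0.24, 0, 1, -0.83, 0.34, -0.24, 0, 1, -0.83, 0.34, -0.24, 0], squeeze=25)

```text
t: 1.15
eef_pos: [590.8, 206.0, 121.0]
eef_rot: [-1.208, 1.21, -1.212]
ft_force: [0.3, -1.0, 0.0]
opening: 94.3
```

The crop confirms the choice: grey flange (210,265), sleeve (485,280), lug (255,80) and channel (360,175), with copper and purple distinct from them. Now I'll descend on the flange neck and close.

Request:
play_rows(moves=[1, 0, 0.1, 0, 0, 1, 0, 0.2, 0, 0, 1, 0, 0.3, 0, 0, 1, 0, 0.36, 0, 0, 1, 0, 0.4, 0, 0, 1, 0, 0.4, 0, 0, 1, 0, 0.4, 0, 0, -1, 0, 0.4, 0, 0, -1, 0, 0.4, 0, 0, -1, 0, 0.4, 0, 0, -1, 0, 0.4, 0, 0, -1, 0, 0.4, 0, 0], squeeze=25)

```text
t: 2.15
eef_pos: [590.4, 207.6, 21.1]
eef_rot: [-1.208, 1.209, -1.209]
ft_force: [0.6, -1.0, 0.3]
opening: 64.3
```

Request:
play_rows(moves=[-1, 0, 0, 0, 0, -1, 0, 0, 0, 0, -1, 0, 0, 0, 0, -1, 0, 0, 0, 0, -1, 0, 0, 0, 0, -1, 0, 0, 0, 0, -1, 0, 0, 0, 0, -1, 0, 0, 0, 0], squeeze=25)

```text
t: 2.82
eef_pos: [590.4, 207.6, 20.5]
eef_rot: [-1.209, 1.209, -1.209]
ft_force: [2.6, 0.1, -0.6]
opening: 36.3
```

Request:
play_rows(moves=[-1, 0, -0.08, 0, 0, -1, 0, -0.2, 0, 0, -1, 0, -0.32, 0, 0, -1, 0, -0.36, 0, 0, -1, 0.1, -0.36, 0, 0, -1, 0.22, -0.36, 0, 0, -1, 0.36, -0.36, 0, 0, -1, 0.5, -0.36, 0.01, 0, -1, 0.64, -0.36, 0.02, 0, -1, 0.78, -0.36, 0.02, 0, -1, 0.84, -0.36, 0.03, 0, -1, 0.86, -0.36, 0.03, 0], squeeze=30)

```text
t: 3.82
eef_pos: [596.4, -13.0, 109.3]
eef_rot: [-1.21, 1.214, -1.215]
ft_force: [1.0, -0.2, -3.8]
opening: 35.8
```

Request:
play_rows(moves=[-1, 0.08, 0, 0, 0, -1, 0.2, 0, 0, 0, -1, 0.34, 0, 0, 0, -1, 0.48, 0, 0, 0, -1, 0.62, 0, 0, 0, -1, 0.74, 0, 0, 0, -1, 0.82, 0, 0, 0, -1, 0.86, 0, 0, 0, -1, 0.86, 0, 0, 0, -1, 0.86, 0, 0, 0])

```text
t: 4.65
eef_pos: [597.4, -220.0, 109.7]
eef_rot: [-1.209, 1.21, -1.206]
ft_force: [0.2, 0.7, -3.7]
opening: 36.3
```

Request:
play_rows(moves=[-1, 0, 0.08, 0, 0, -1, 0, 0.18, 0, 0, -1, 0, 0.26, 0, 0, -1, 0, 0.31, 0, 0, -1, 0, 0.33, 0, 0, -1, 0, 0.34, 0, 0, -1, 0, 0.34, 0, 0, -1, 0, 0.34, 0, 0, 0.3, 0, 0.34, 0, 0, 0.3, 0, 0.34, 0, 0, 0.3, 0, 0.34, 0, 0, 0.3, 0, 0.34, 0, 0])

```text
t: 5.65
eef_pos: [598.2, -222.9, 26.3]
eef_rot: [-1.208, 1.208, -1.211]
ft_force: [0.4, -0.3, 0.0]
opening: 59.3
```

Request:
play_rows(moves=[0.3, 0, 0, 0, 0, 0.3, 0, 0, 0, 0, 0.3, 0, 0, 0, 0, 0.3, 0, 0, 0, 0, 0.3, 0, -0.04, 0, 0, 0.3, 0, -0.14, 0, 0, 0.3, 0, -0.28, 0, 0, 0.3, 0, -0.4, 0, 0, 0.3, 0, -0.4, 0, 0, 0.3, 0, -0.4, 0, 0])

```text
t: 6.48
eef_pos: [599.1, -223.0, 128.3]
eef_rot: [-1.207, 1.205, -1.213]
ft_force: [-0.3, 0.4, 0.2]
opening: 61.3
```

Request:
play_rows(moves=[1, -0.08, 0, -0.02, 0, 1, -0.22, 0, -0.05, 0, 1, -0.38, 0, -0.1, 0, 1, -0.54, 0, -0.14, 0, 1, -0.7, 0, -0.18, 0, 1, -0.85, 0, -0.22, 0, 1, -1, 0, -0.25, 0])

```text
t: 7.07
eef_pos: [532.7, 29.2, 124.5]
eef_rot: [-1.212, 1.211, -1.208]
ft_force: [1.5, 0.1, 0.2]
opening: 93.8
```

Request:
play_rows(moves=[1, -0.15, 0, -0.04, 0, 1, -0.3, 0, -0.08, 0, 1, -0.45, 0, -0.12, 0, 1, -0.6, 0, -0.16, 0, 1, -0.75, 0, -0.2, 0, 1, -0.9, 0, -0.24, 0, 1, -1, 0, -0.25, 0, 1, -1, 0, -0.25, 0])

```text
t: 7.73
eef_pos: [469.6, 284.9, 124.6]
eef_rot: [-1.213, 1.205, -1.199]
ft_force: [-0.2, 0.6, 0.5]
opening: 93.9
```

Request:
play_rows(moves=[1, -0.06, 0, 0, 0, 1, -0.13, 0, 0, 0, 1, -0.13, 0, 0, 0, 1, -0.13, 0, 0, 0, 1, -0.13, 0, 0, 0, 1, -0.13, 0, 0, 0])

```text
t: 8.23
eef_pos: [472.8, 308.0, 125.3]
eef_rot: [-1.209, 1.211, -1.212]
ft_force: [-0.3, -0.4, 0.4]
opening: 94.1
```

```bash
python3 - <<'E'
from station import env
import cv2
im,d=env.grab_frame('scene');cv2.imwrite('pics/s1.png',im[:,:,::-1])
E
```

```text
(no output)
```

View pics/s1.png

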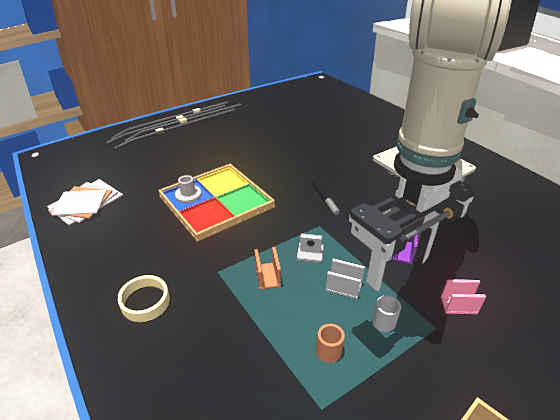

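The flange stands in the middle of the blue tray at (187,188), and the gripper is above the steel sleeve at (387,313). Descending.

Request:
play_rows(moves=[1, 0, 0.1, 0, 0, 1, 0, 0.2, 0, 0, 1, 0, 0.3, 0, 0, 1, 0, 0.38, 0, 0, 1, 0, 0.42, 0, 0, 1, 0, 0.42, 0, 0, 1, 0, 0.42, 0, 0, -1, 0, 0.42, 0, 0, -1, 0, 0.42, 0, 0, -1, 0, 0.42, 0, 0, -1, 0, 0.42, 0, 0, -1, 0, 0.42, 0, 0], squeeze=30)

```text
t: 9.28
eef_pos: [472.8, 310.3, 21.1]
eef_rot: [-1.208, 1.209, -1.209]
ft_force: [0.1, 0.2, 0.6]
opening: 64.2
```

Request:
play_rows(moves=[-1, 0, 0, 0, 0, -1, 0, 0, 0, 0, -1, 0, 0, 0, 0, -1, 0, 0, 0, 0, -1, 0, 0, 0, 0, -1, 0, 0, 0, 0, -1, 0, 0, 0, 0, -1, 0, 0, 0, 0])

```text
t: 9.95
eef_pos: [473.0, 310.1, 20.6]
eef_rot: [-1.208, 1.209, -1.209]
ft_force: [2.0, -0.1, 1.1]
opening: 41.0
```

Request:
play_rows(moves=[-1, 0, -0.08, 0, 0, -1, 0, -0.2, 0, 0, -1, 0, -0.32, 0, 0, -1, 0, -0.36, 0, 0, -1, 0.05, -0.36, 0, 0, -1, 0.14, -0.36, 0, 0, -1, 0.26, -0.36, 0, 0, -1, 0.4, -0.36, 0, 0, -1, 0.54, -0.36, 0, 0, -1, 0.68, -0.36, 0, 0])

```text
t: 10.78
eef_pos: [470.1, 137.2, 108.6]
eef_rot: [-1.214, 1.211, -1.208]
ft_force: [0.6, -0.3, -2.3]
opening: 41.1
```

Request:
play_rows(moves=[-1, 0.14, 0, 0, 0, -1, 0.28, 0, 0, 0, -1, 0.42, 0, 0, 0, -1, 0.56, 0, 0, 0, -1, 0.7, 0, 0, 0, -1, 0.84, 0, 0, 0, -1, 0.96, 0, 0, 0])

```text
t: 11.37
eef_pos: [469.6, -102.9, 108.7]
eef_rot: [-1.211, 1.214, -1.208]
ft_force: [0.1, -0.2, -1.7]
opening: 41.3
```

Request:
play_rows(moves=[-1, 0.14, 0, 0.03, 0, -1, 0.28, 0, 0.06, 0, -1, 0.4, 0, 0.09, 0, -1, 0.47, 0, 0.11, 0, -1, 0.5, 0, 0.11, 0, -1, 0.5, 0, 0.11, 0, -1, 0.5, 0, 0.11, 0, -1, 0.5, 0, 0.11, 0])

```text
t: 12.03
eef_pos: [499.0, -222.6, 109.7]
eef_rot: [-1.21, 1.21, -1.205]
ft_force: [0.5, 0.1, -2.3]
opening: 41.4
```

Request:
play_rows(moves=[-1, 0, 0.08, 0, 0, -1, 0, 0.18, 0, 0, -1, 0, 0.26, 0, 0, -1, 0, 0.31, 0, 0, -1, 0, 0.33, 0, 0, -1, 0, 0.34, 0, 0, -1, 0, 0.34, 0, 0, -1, 0, 0.34, 0, 0, 0.3, 0, 0.34, 0, 0, 0.3, 0, 0.34, 0, 0, 0.3, 0, 0.34, 0, 0, 0.3, 0, 0.34, 0, 0])

```text
t: 13.03
eef_pos: [500.4, -225.2, 25.9]
eef_rot: [-1.209, 1.208, -1.21]
ft_force: [-0.1, -0.2, 0.5]
opening: 60.4
```

Request:
play_rows(moves=[0.3, 0, 0, 0, 0, 0.3, 0, 0, 0, 0, 0.3, 0, 0, 0, 0, 0.3, 0, 0, 0, 0, 0.3, 0, -0.04, 0, 0, 0.3, 0, -0.14, 0, 0, 0.3, 0, -0.28, 0, 0, 0.3, 0, -0.4, 0, 0, 0.3, 0, -0.4, 0, 0, 0.3, 0, -0.4, 0, 0])

```text
t: 13.87
eef_pos: [501.3, -225.6, 127.7]
eef_rot: [-1.207, 1.205, -1.213]
ft_force: [-0.3, -0.9, -0.7]
opening: 61.2
```

Request:
play_rows(moves=[1, -0.08, 0, 0, 0, 1, -0.2, 0, 0, 0, 1, -0.35, 0, 0, 0, 1, -0.5, 0, 0, 0, 1, -0.65, 0, 0, 0, 1, -0.8, 0, 0, 0])

```text
t: 14.37
eef_pos: [498.6, -23.4, 124.4]
eef_rot: [-1.211, 1.212, -1.208]
ft_force: [-0.1, 0.5, -0.8]
opening: 93.4
```

Request:
play_rows(moves=[1, -0.12, 0, -0.02, -0.035, 1, -0.24, 0, -0.04, -0.07, 1, -0.35, 0, -0.07, -0.105, 1, -0.44, 0, -0.1, -0.14, 1, -0.49, 0, -0.11, -0.175, 1, -0.507, 0, -0.11, -0.21, 1, -0.507, 0, -0.11, -0.245, 1, -0.507, 0, -0.11, -0.265, 1, -0.507, 0, -0.11, -0.265, 1, -0.507, 0, -0.11, -0.265, 1, -0.507, 0, -0.11, -0.265])

```text
t: 15.28
eef_pos: [472.1, 101.5, 124.9]
eef_rot: [-1.493, 0.58, -0.578]
ft_force: [-0.4, -0.2, 0.9]
opening: 94.0
```

```bash
python3 - <<'E'
from station import env
import cv2
from scipy.spatial.transform import Rotation as R
s=env.get_state();print(s['eef_pos'],R.from_rotvec(s['eef_rot']).as_matrix().round(3).tolist())
im,d=env.grab_frame('wrist');cv2.imwrite('pics/w2.png',im[:,:,::-1])
E
```

```text
[472.05432587 101.49557408 124.94455034] [[0.738, -0.001, 0.675], [-0.675, -0.0, 0.738], [-0.001, -1.0, -0.001]]
```

View pics/w2.png

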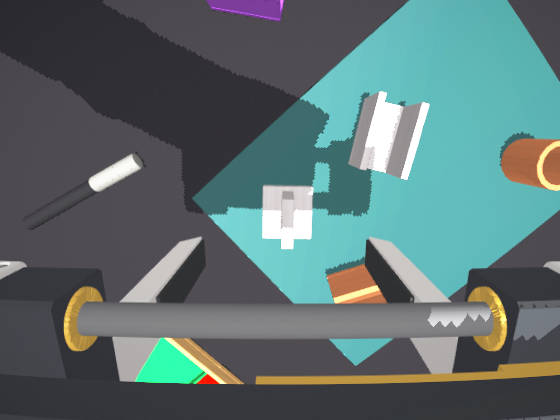

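The lug is at (288,212), centred between the fingers with its plate square to the jaws. The copper channel at (355,285) is clear.

Request:
play_rows(moves=[0.3, 0, 0.1, 0, 0, 0.3, 0, 0.2, 0, 0, 0.3, 0, 0.3, 0, 0, 0.3, 0, 0.38, 0, 0, 0.3, 0, 0.42, 0, 0, 0.3, 0, 0.42, 0, 0, 0.3, 0, 0.42, 0, 0, -1, 0, 0.42, 0, 0, -1, 0, 0.42, 0, 0, -1, 0, 0.42, 0, 0, -1, 0, 0.42, 0, 0, -1, 0, 0.42, 0, 0], squeeze=30)

```text
t: 16.33
eef_pos: [472.9, 101.8, 21.0]
eef_rot: [-1.492, 0.577, -0.578]
ft_force: [0.3, 0.1, 0.0]
opening: 31.3
```

Request:
play_rows(moves=[-1, 0, 0, 0, 0, -1, 0, 0, 0, 0, -1, 0, 0, 0, 0, -1, 0, 0, 0, 0, -1, 0, 0, 0, 0, -1, 0, 0, 0, 0, -1, 0, 0, 0, 0, -1, 0, 0, 0, 0])

```text
t: 17.0
eef_pos: [472.8, 102.0, 20.5]
eef_rot: [-1.492, 0.577, -0.578]
ft_force: [0.3, 1.6, 1.0]
opening: 9.4
```

Request:
play_rows(moves=[-1, 0, -0.08, 0, 0, -1, 0, -0.2, 0, 0, -1, 0, -0.32, 0, 0.03, -1, 0, -0.36, 0, 0.065, -1, 0, -0.36, 0, 0.1, -1, 0, -0.36, 0, 0.135, -1, 0, -0.36, 0, 0.17, -1, 0, -0.36, 0, 0.205, -1, 0, -0.36, 0, 0.24, -1, 0, -0.36, 0, 0.265, -1, 0, -0.36, 0, 0.265, -1, 0, -0.36, 0, 0.265])

```text
t: 18.0
eef_pos: [471.8, 101.6, 110.1]
eef_rot: [-1.212, 1.208, -1.207]
ft_force: [-0.1, -0.2, -2.4]
opening: 9.7
```

Request:
play_rows(moves=[-1, 0.06, 0, 0.03, 0, -1, 0.15, 0, 0.08, 0, -1, 0.26, 0, 0.14, 0, -1, 0.38, 0, 0.2, 0, -1, 0.5, 0, 0.27, 0, -1, 0.62, 0, 0.33, 0, -1, 0.74, 0, 0.4, 0, -1, 0.84, 0, 0.45, 0, -1, 0.9, 0, 0.48, 0, -1, 0.916, 0, 0.49, 0, -1, 0.916, 0, 0.49, 0, -1, 0.916, 0, 0.49, 0])

```text
t: 19.0
eef_pos: [594.0, -125.6, 110.0]
eef_rot: [-1.21, 1.21, -1.206]
ft_force: [-0.6, 0.3, -2.2]
opening: 10.1
```

Request:
play_rows(moves=[-1, 0, 0.08, 0, 0, -1, 0, 0.18, 0, 0, -1, 0, 0.26, 0, 0, -1, 0, 0.31, 0, 0, -1, 0, 0.33, 0, 0, -1, 0, 0.34, 0, 0, -1, 0, 0.34, 0, 0, -1, 0, 0.34, 0, 0, -0.3, 0, 0.34, 0, 0, -0.3, 0, 0.34, 0, 0, -0.3, 0, 0.34, 0, 0, -0.3, 0, 0.34, 0, 0])

```text
t: 20.0
eef_pos: [595.5, -127.4, 26.1]
eef_rot: [-1.208, 1.208, -1.21]
ft_force: [0.5, 0.6, 0.0]
opening: 31.5
```

Request:
play_rows(moves=[-0.3, 0, 0, 0, 0, -0.3, 0, 0, 0, 0, -0.3, 0, 0, 0, 0, -0.3, 0, 0, 0, 0, -0.3, 0, -0.04, 0, 0, -0.3, 0, -0.14, 0, 0, -0.3, 0, -0.28, 0, 0, -0.3, 0, -0.4, 0, 0, -0.3, 0, -0.4, 0, 0, -0.3, 0, -0.4, 0, 0])

```text
t: 20.83
eef_pos: [596.6, -127.5, 128.1]
eef_rot: [-1.206, 1.205, -1.212]
ft_force: [0.2, 0.7, -0.2]
opening: 32.7
```

Request:
play_rows(moves=[1, -0.08, 0, -0.03, 0, 1, -0.2, 0, -0.07, 0, 1, -0.33, 0, -0.12, 0, 1, -0.47, 0, -0.17, 0, 1, -0.62, 0, -0.23, 0, 1, -0.76, 0, -0.28, 0, 1, -0.8, 0, -0.3, 0])

```text
t: 21.42
eef_pos: [516.6, 79.5, 124.6]
eef_rot: [-1.213, 1.208, -1.199]
ft_force: [-1.2, 0.3, -0.5]
opening: 76.3
```

Request:
play_rows(moves=[1, -0.1, 0, -0.03, -0.035, 1, -0.22, 0, -0.07, -0.07, 1, -0.34, 0, -0.1, -0.105, 1, -0.44, 0, -0.14, -0.14, 1, -0.51, 0, -0.16, -0.175, 1, -0.543, 0, -0.172, -0.197, 1, -0.543, 0, -0.172, -0.197, 1, -0.543, 0, -0.172, -0.197, 1, -0.543, 0, -0.172, -0.197, 1, -0.543, 0, -0.172, -0.197])

```text
t: 22.25
eef_pos: [477.4, 206.9, 125.2]
eef_rot: [-1.441, 0.745, -0.745]
ft_force: [0.8, 0.4, -0.1]
opening: 93.8
```

```bash
python3 - <<'E'
from station import env
import cv2
im,d=env.grab_frame('wrist');cv2.imwrite('pics/w3.png',im[:,:,::-1])
E
```

```text
(no output)
```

View pics/w3.png

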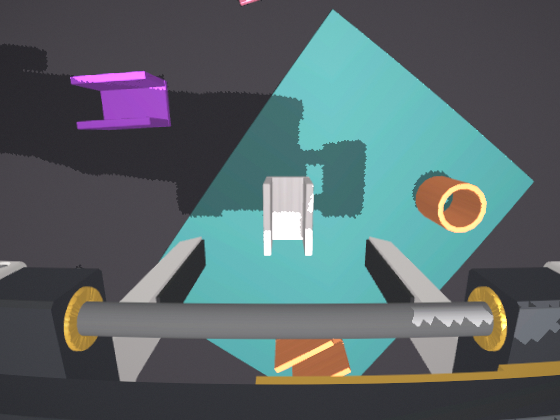

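The steel channel is at (288,215), centred and square between the jaws, and both copper parts are clear.

Request:
play_rows(moves=[0.8, 0, 0.1, 0, 0, 0.8, 0, 0.2, 0, 0, 0.8, 0, 0.3, 0, 0, 0.8, 0, 0.38, 0, 0, 0.8, 0, 0.42, 0, 0, 0.8, 0, 0.42, 0, 0, 0.8, 0, 0.42, 0, 0, -1, 0, 0.42, 0, 0, -1, 0, 0.42, 0, 0, -1, 0, 0.42, 0, 0, -1, 0, 0.42, 0, 0, -1, 0, 0.42, 0, 0], squeeze=30)

```text
t: 23.3
eef_pos: [477.4, 208.7, 21.1]
eef_rot: [-1.439, 0.742, -0.743]
ft_force: [-0.6, -0.0, 0.6]
opening: 54.8
```

Request:
play_rows(moves=[-1, 0, 0, 0, 0, -1, 0, 0, 0, 0, -1, 0, 0, 0, 0, -1, 0, 0, 0, 0, -1, 0, 0, 0, 0, -1, 0, 0, 0, 0, -1, 0, 0, 0, 0, -1, 0, 0, 0, 0])

```text
t: 23.97
eef_pos: [477.5, 209.0, 20.7]
eef_rot: [-1.439, 0.742, -0.743]
ft_force: [1.0, 0.7, 2.6]
opening: 40.0
```

Request:
play_rows(moves=[-1, 0, -0.08, 0, 0, -1, 0, -0.2, 0, 0, -1, 0, -0.32, 0, 0.03, -1, 0, -0.36, 0, 0.065, -1, 0, -0.36, 0, 0.1, -1, 0, -0.36, 0, 0.135, -1, 0, -0.36, 0, 0.17, -1, 0, -0.36, 0, 0.197, -1, 0, -0.36, 0, 0.197, -1, 0, -0.36, 0, 0.197, -1, 0, -0.36, 0, 0.197])

```text
t: 24.88
eef_pos: [476.3, 208.2, 110.0]
eef_rot: [-1.212, 1.208, -1.207]
ft_force: [0.5, 1.1, -4.1]
opening: 40.1
```

Request:
play_rows(moves=[-1, 0.06, 0, 0, 0, -1, 0.16, 0, 0, 0, -1, 0.28, 0, 0, 0, -1, 0.41, 0, 0, 0, -1, 0.54, 0, 0, 0, -1, 0.67, 0, 0, 0, -1, 0.8, 0, 0, 0])

```text
t: 25.47
eef_pos: [476.5, 7.0, 110.4]
eef_rot: [-1.21, 1.208, -1.207]
ft_force: [0.3, 1.3, -2.2]
opening: 39.6
```

Request:
play_rows(moves=[-1, 0.12, 0, 0.02, 0, -1, 0.24, 0, 0.04, 0, -1, 0.35, 0, 0.06, 0, -1, 0.44, 0, 0.08, 0, -1, 0.52, 0, 0.087, 0, -1, 0.554, 0, 0.087, 0, -1, 0.554, 0, 0.087, 0, -1, 0.554, 0, 0.087, 0, -1, 0.554, 0, 0.087, 0])

```text
t: 26.22
eef_pos: [498.5, -128.0, 110.3]
eef_rot: [-1.21, 1.209, -1.206]
ft_force: [-0.2, 0.4, -2.9]
opening: 39.8
```

Request:
play_rows(moves=[-1, 0, 0.08, 0, 0, -1, 0, 0.18, 0, 0, -1, 0, 0.26, 0, 0, -1, 0, 0.31, 0, 0, -1, 0, 0.33, 0, 0, -1, 0, 0.34, 0, 0, -1, 0, 0.34, 0, 0, -1, 0, 0.34, 0, 0, 0.3, 0, 0.34, 0, 0, 0.3, 0, 0.34, 0, 0, 0.3, 0, 0.34, 0, 0, 0.3, 0, 0.34, 0, 0])

```text
t: 27.22
eef_pos: [499.2, -130.1, 25.9]
eef_rot: [-1.209, 1.208, -1.21]
ft_force: [0.1, 0.9, -0.5]
opening: 60.7
```

Request:
play_rows(moves=[0.3, 0, 0, 0, 0, 0.3, 0, 0, 0, 0, 0.3, 0, 0, 0, 0, 0.3, 0, 0, 0, 0, 0.3, 0, -0.04, 0, 0, 0.3, 0, -0.14, 0, 0, 0.3, 0, -0.28, 0, 0, 0.3, 0, -0.4, 0, 0, 0.3, 0, -0.4, 0, 0, 0.3, 0, -0.4, 0, 0])

```text
t: 28.05
eef_pos: [500.1, -130.3, 127.6]
eef_rot: [-1.207, 1.206, -1.212]
ft_force: [0.1, -0.2, -1.3]
opening: 61.2
```

Request:
play_rows(moves=[0.3, -0.1, -0.3, 0, 0, 0.3, -0.2, -0.5, 0, 0, 0.3, -0.35, -0.5, 0, 0, 0.3, -0.5, -0.5, 0, 0, 0.3, -0.62, -0.5, 0, 0, 0.3, -0.7, -0.5, 0, 0, 0.3, -0.7, -0.5, 0, 0, 0.3, -0.7, -0.5, 0, 0])

```text
t: 28.72
eef_pos: [497.9, 47.0, 249.5]
eef_rot: [-1.213, 1.207, -1.205]
ft_force: [-0.0, -1.7, -0.1]
opening: 61.0
```

```bash
python3 - <<'E'
from station import env
from h import *
ims=[]
for n in ['scene','side']:
    c=env.camera_info(n);im,d=env.grab_frame(n)
    np.savez(f'{n}9.npz',im=im,d=d,**{k:np.array(v) for k,v in c.items()});f=load(n+'9.npz')
    ims.append(im)
    P,C,uv=cloud(f);h,s,v=cv2.cvtColor(C[None],cv2.COLOR_RGB2HSV)[0].astype(int).T
    inb=(P[:,0]>430)&(P[:,0]<680)&(abs(P[:,1])<340)
    k=inb&(P[:,2]>44)&(P[:,2]<62)
    g=np.zeros((900,600),np.uint8);q=P[k];ix=(q[:,1]+450).astype(int),(q[:,0]-250).astype(int);g[ix]=255
    g=cv2.morphologyEx(g,cv2.MORPH_CLOSE,np.ones((39,39)));N,L,S,_=cv2.connectedComponentsWithStats(g);lab=L[ix]
    for i in range(1,N):
        qq=q[lab==i]
        if len(qq)<30: continue
        r=cv2.minAreaRect(qq[:,:2].astype(np.float32));print(n,len(qq),np.round(r[0],1),np.round(r[1],1),round(r[2],1),'z95',np.percentile(qq[:,2],95).round(1))
a=ims[0][150:350,140:440];b=ims[1][120:320,110:410]
cv2.imwrite('pics/end.png',cv2.resize(np.vstack([a,b])[:,:,::-1],None,fx=1.5,fy=1.5))
E
```

```text
scene 159 [ 498.8 -223.5] [42.8 39.1] 38.9 z95 56.6
scene 154 [ 598.6 -221.1] [35.  35.3] 30.4 z95 57.2
scene 184 [ 499.7 -129.8] [62.  41.6] 89.3 z95 57.1
scene 95 [ 594.8 -127.6] [ 9.7 41.7] 0.8 z95 57.2
scene 191 [580.9 104.7] [61.8 40.1] 66.3 z95 54.2
scene 315 [589.3 297.8] [41.2 39.6] 49.6 z95 53.4
side 119 [ 498.5 -224.9] [40.7 43.3] 11.6 z95 54.9
side 93 [ 598.3 -221.4] [33.3 39. ] 36.5 z95 54.7
side 143 [ 497.4 -128.2] [42.3 64.2] 0.3 z95 55.2
side 66 [ 591.8 -128.4] [11.8 48.4] 3.1 z95 55.2
side 160 [577.1 105.8] [59.6 46. ] 66.3 z95 50.8
side 138 [586.8 298.4] [39.  45.7] 49.7 z95 50.5
```

View pics/end.png

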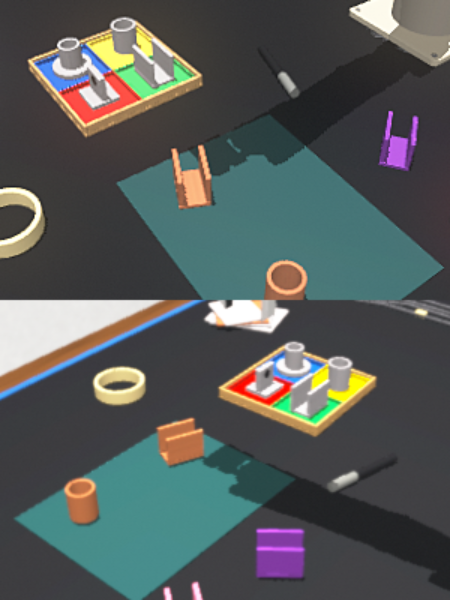

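All four parts stand upright in their own trays, within about 4 mm of the centres, with tops near z 55 mm. The copper parts are unmoved and the arm is clear, so I'm handing in.

```bash
python3 -c "
from station import env
print(env.sign_off())"
```

```text
the job is handed in; nothing more can be done
None
```

I packed all four steel parts and handed the job in at about 29 s of the 112 s; sign-off gives no verdict. The flange is in the blue tray, the sleeve in the yellow, the lug in the red and the channel in the green.

Final checks, from the scene and side cameras:
- **Steel parts:** all four stand upright and released. Each is within about 4 mm of its measured tray centre (limit 15 mm). Their tops are at 55–57 mm, against an expected 55.5 mm.
- **Copper parts:** both still stand upright, within about 3 mm of their starting positions, which is inside the camera noise.
- **Robot:** the arm ended clear of everything, at about 250 mm height. Force readings between moves stayed under about 5 N.

No checks failed. The two cameras differed by up to about 4 mm, so I averaged them when working out positions.

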